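Stand the heat shield up in front of the hotplate

ROBOT

A 6-joint arm with a two-finger parallel gripper is mounted at the origin on the work surface. World frame = base frame: x ahead of the robot, y to its left, z up, the work surface at z = 0. Lengths are in m, angles in rad, forces in N, time in s.
With the tool pointing down it reaches from about 0.25 to 0.725 m from the base axis. Payload 4 kg.
Tool frame: the origin (TCP) lies midway between the tips of the shut fingers; the grasp point (between the pads) lies 19 mm behind it; x points along the fingers, y is the direction in which the jaws open and shut, and the axes are right-handed (so a half turn about x gives the same grasp; the last joint's range is limited). The gripper opens to 85 mm and grips with 20 to 120 N. Pads are 22 mm wide; open, the fingers measure 114 mm over their backs; the gripper's body (76 mm by 85 mm) begins 54 mm behind the grasp point. The pads swing forward as they close: fully open they stand 13 mm farther back than shut.
Start: joints at [1.207, 0.241, 0.005, 1.335, 0, 1.571], TCP at [0.178, 0.467, 0.231] pointing down, gripper open.
Joint ranges: [-2.72, 2.72], [-1.05, 1.87], [-1.09, 1.28], [-1.99, 2.15], [-1.42, 1.44], [-3.14, 3.14]. Speed limits (rad/s): [2.79, 2.79, 3.14, 3.14, 3.14, 3.14].

INTERFACE

Orientations are given as a unit quaternion [x, y, z, w].
In Python, from workcell import * gives the robot as it stands.
- The arm moves only by the tool play_rows, never from a script. Its argument "plan" is a list of rows, each a list of 7 numbers: the shift along the tool's x, y, z in mm, then the turn, a rotation vector about the tool's x, y, z in rad, then the closure, from -1 (fully open) to 1 (shut). In form: [[x, y, z, rx, ry, rz, grip], ...]. A call has 1 to 20 rows; each row shifts and turns the commanded pose from where the row before left it, along the tool's axes as they then stand; what a row does not reach is not made up. A row lasts 1/12 s, in which the tool goes at most 41.7 mm and 7.16 degrees, less where a joint would pass 70% of its speed; a pose out of reach is approached as far as the arm can. A call with a gripper value outside its range is refused whole. The fingers move at their own pace and stop on an object; the grip force is fixed at half the most. Time passes only in rows, so rows that do not move let the fingers close. It gives the time, the measured TCP pose, the force and the opening at its end, in the units of the state.
- get_obs(): the state, without advancing time (a new reading comes with each control period).
- camera(name): name is "scene" or "top" or "wrist"; returns a dict with "frame" (480x640x3 uint8, red, green, blue), "depth" (480x640 float32, m along the optical axis (not along the pixel's ray), 0 where there is no reading), "fx", "fy", "cx", "cy" (pixels), "camera_from_world" (4x4, takes a point from world to camera coordinates). Camera axes: x right, y up, looking along -z (the intrinsics and any distortion apply to the point x, -y, -z); pixel columns grow to the right and rows downward; lengths in m; the calibration is good to about 2 mm. A picture is of the moment at which its call begins.
- job_done(): hands the job in, once; it reports no verdict.
Trained networks look in a picture, given as the dict that the camera call returned (one of the last four; its "shot" number tells which), for a name from the list of things; names that differ only in an ending like _2 or _b are one class to them, and where a whole thing is asked for, a point or a joint stands for the part that bears it (a point fixed in the world has none). Each returns a list of dicts, best first, with "confidence" (0 to 1); they miss things now and then, are a little off and sometimes report something else, mostly with a low value. They report only what shows in the picture. A call takes as long as a camera call. They do not tell look-alikes from the thing itself.
- search_frame(thing, picture): "centre" ([x, y, z] in m, in world coordinates, good to about 4 mm: the middle of the surface that is visible of it).
- pinpoint(thing, picture): "centre" ([x, y, z] in m, in world coordinates, good to about 4 mm: a listed point, or the origin of a listed thing).
The state is a dict: "clock": time; "joint_pos": joint angles; "joint_vel": joint speeds; "tau": joint torques, N m; "eef_pos": TCP position; "tool_rot": TCP orientation; "ft_force": force on the tool from outside, world axes, zero at the start; "ft_torque": the same for the moment, N m; "grip_width": finger opening in m.
Only numpy, scipy, OpenCV 4.12 (cv2) and the standard library are available. Lean on these libraries where they do the work, as an engineer would, in place of code of your own. Each camera call takes 0.05 s, during which the arm holds its last target. There are 200 camera calls.

TASK

The L-shaped aluminium heat shield is lying on its long leg in front of the hotplate. Tip it over its corner so that it stands on its short leg with the long leg upright, and slide it up to the hotplate until the free edge of the short leg sits flush and square against the hotplate's front face, centred to within about 2 cm. Keep its corner down on the bench instead of lifting the shield into the air, and leave the beaker, flask, jar and dish around it where they are.

Things in the scene. Friction and masses are not known exactly. Their poses are not given: they have to be found in the camera images.
- shield: Loose L of 6 mm aluminium plate, 140 mm wide (its y), 0.35-0.7 kg. Origin: middle of the outer corner line (the fold). At the start the 120 mm long leg lies from the origin along -x (z 0 to 6 mm); the 90 mm short leg stands up along +z (x -6 to 0 mm), on the side towards the hotplate. Standing as wanted (a quarter turn about +y): -x is up, +z points level to the hotplate.
- shield_push (a point): Point on the inner face of the short leg (the face over the long leg), mid-width, 76 mm from the corner. Pushed here towards the hotplate and on down along an arc about the corner, the shield tips on its corner, seldom slipping; it falls the last 30 degrees or so by itself. Axes as the shield's.
- shield_panel (a point): Middle of the plain outer face of the long leg, 60 mm from the corner. Face down at the start; once the shield stands it looks towards the robot. Pushed low down (40 to 60 mm above the bench) the standing shield slides without toppling. Axes as the shield's.
- shield_foot_edge (a point): Middle of the free edge of the short leg, 90 mm from the outer corner: 90 mm high at the start, 3 mm when the shield stands on the short leg. Axes as the shield's.
- shield_panel_edge (a point): Middle of the free edge of the long leg, 120 mm from the outer corner: 3 mm high at the start, 120 mm when the shield stands on the short leg. Axes as the shield's.
- hotplate: White laboratory hotplate, fixed to the bench, 180 x 180 mm and 86 mm high, with two black knobs on its -y side. Origin: middle of the bottom edge of its plain flat upright front face, at bench height; x runs into the machine (level, away from the shield), y along the front face (90 mm to either side), z up. The front face goes right down to the bench.
- beaker: Glass beaker, 66 mm across, 85 mm high, standing on the hotplate's top. Origin: centre of its underside. Leave alone.
- flask: Conical glass flask, 76 mm across at the foot, 114 mm high, on the bench to one side of the hotplate's front. Origin: centre of its underside. Leave alone.
- jar: Amber glass jar with a blank paper band and white lid, 56 mm across, 85 mm high, on the bench to the other side of the hotplate's front. Origin: centre of its underside. Leave alone.
- dish: White porcelain dish, 76 mm across, 30 mm high, on the bench to the side of the shield. Origin: centre of its underside. Leave alone.
Mind the look-alikes: they are no part of the job. Leave any green look-alike of the shield alone.

How it is judged:
By the outcome, as a careful person would: the job done as asked, in the order asked, and still so for the second after the job is handed in, with the robot touching nothing.
It also fails if it takes over 64 s, if anything falls off the work surface, if the arm or the gripper's body presses on something with over 40 N, if the wrist force passes 120 N, or if a joint passes its speed limit or range.

## Working session

There is one attempt and no reset: what is moved stays moved. The work goes in short steps, Python scripts to look and compute and a tool call to move; the robot and the scene stay as the last step left them, time stands still between calls to the robot, and variables do not carry over. Pictures are saved under pics/ and viewed, about 8 in all and at most 12, crops included, and the job is handed in when it is done.

Besides the shell and the picture viewer there is one more tool, called as name(argument=value, ...), one argument or row to a line, values as JSON. play_rows: Moves the arm, as the interface text tells. Its arguments: {"type":"object","properties":{"plan":{"type":"array","items":{"type":"array","items":{"type":"number"}}}},"required":["plan"]}

```bash
mkdir -p pics; cat > h.py <<'E'
from workcell import *
import numpy as np, cv2
def save(c,n): cv2.imwrite('pics/'+n,cv2.cvtColor(c['frame'],cv2.COLOR_RGB2BGR))
def pix(c,p):
    q=(c['camera_from_world']@np.r_[p,1])[:3]
    return np.round([c['cx']+c['fx']*q[0]/-q[2], c['cy']-c['fy']*q[1]/-q[2]]).astype(int)
def cloud(c):
    d=c['depth'];v,u=np.indices(d.shape)
    P=np.stack([(u-c['cx'])/c['fx']*d,-(v-c['cy'])/c['fy']*d,-d,np.ones_like(d)],-1)
    return (P@np.linalg.inv(c['camera_from_world']).T)[...,:3]
E
python3 - <<'E'
from h import *
o=get_obs();print({k:np.round(v,3) for k,v in o.items()})
ims=[]
for n in('scene','top'):
    c=camera(n);ims.append(c['frame'])
    for t in('shield','shield_push','shield_foot_edge','shield_panel_edge','hotplate','flask','jar','dish','beaker'):
        for r in pinpoint(t,c)[:3]: print(n,t,np.round(r['centre'],3),round(r['confidence'],2),pix(c,r['centre']))
    save(c,n+'.png')
E
```

```text
{'clock': np.float64(0.0), 'joint_pos': array([ 1.207,  0.241,  0.004,  1.335, -0.   ,  1.571]), 'joint_vel': array([ 0.001, -0.   ,  0.   , -0.001,  0.001, -0.001]), 'tau': array([ 1.0000e-03, -3.7232e+01,  2.5241e+01,  1.7000e-02,  0.0000e+00,
        0.0000e+00]), 'eef_pos': array([0.178, 0.467, 0.23 ]), 'tool_rot': array([ 0.127,  0.696, -0.129,  0.695]), 'ft_force': array([ 0.867, -0.716,  0.562]), 'ft_torque': array([0.045, 0.039, 0.018]), 'grip_width': np.float64(0.085)}
scene shield [ 0.788  0.132 -0.002] 0.87 [424 267]
scene shield [ 0.571 -0.144  0.001] 0.66 [279 319]
scene shield [ 0.353 -0.237  0.   ] 0.57 [169 310]
scene shield_push [0.789 0.139 0.078] 0.95 [431 244]
scene shield_push [ 0.565 -0.144  0.077] 0.75 [274 299]
scene shield_push [0.425 0.065 0.073] 0.71 [270 206]
scene shield_foot_edge [ 0.346 -0.233  0.092] 0.97 [157 283]
scene shield_foot_edge [0.427 0.066 0.088] 0.91 [270 202]
scene shield_foot_edge [ 0.569 -0.144  0.091] 0.9 [276 296]
scene shield_panel_edge [ 0.876  0.214 -0.001] 0.98 [473 256]
scene shield_panel_edge [ 0.451 -0.154  0.003] 0.97 [229 299]
[... 651 characters left out ...]
 [450 358]
top shield_push [0.422 0.062 0.076] 0.81 [309 322]
top shield_foot_edge [0.786 0.135 0.09 ] 0.85 [276 156]
top shield_foot_edge [ 0.569 -0.147  0.085] 0.78 [405 253]
top shield_foot_edge [ 0.348 -0.236  0.088] 0.76 [452 358]
top shield_panel_edge [ 0.87   0.216 -0.001] 0.76 [246 136]
top shield_panel_edge [ 0.454 -0.157  0.002] 0.73 [404 307]
top shield_panel_edge [0.534 0.038 0.004] 0.71 [319 273]
top hotplate [ 0.731 -0.116  0.001] 0.65 [383 191]
top flask [ 0.651  0.096 -0.003] 0.67 [295 224]
top jar [ 0.718 -0.309 -0.001] 0.72 [463 196]
top dish [ 0.537 -0.355  0.004] 0.97 [488 271]
top dish [ 0.73  -0.117  0.   ] 0.27 [383 191]
top beaker [ 0.792 -0.105  0.087] 0.89 [383 154]
```

View pics/scene.png

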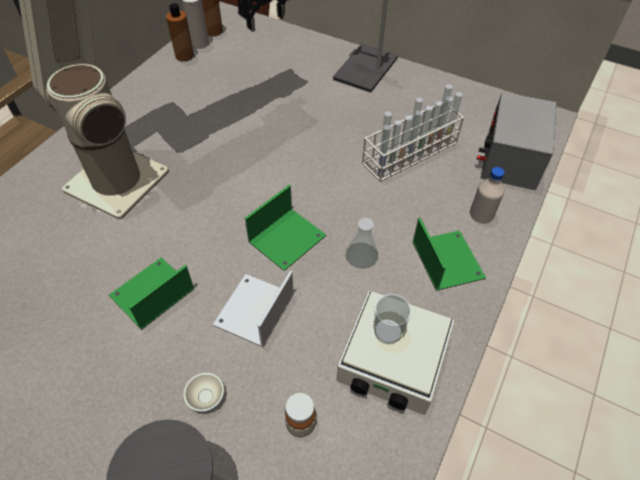

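View pics/top.png

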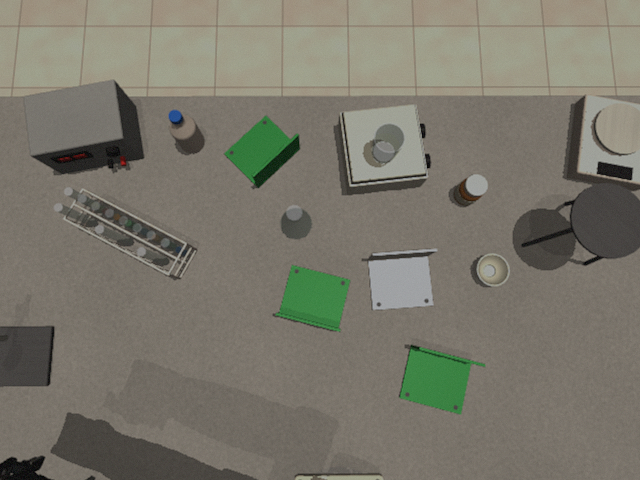

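Candidates for the shield are the bare aluminium L at scene (255,308) / top (402,275), and green look-alikes at top (313,298), (437,380) and (263,150). I choose the aluminium one. Next I fit yaws and check a close crop.

```bash
python3 - <<'E'
from h import *
def rect(m,n,P):
    q=P[m][:,:2].astype(np.float32)*1000
    (c,s,a)=cv2.minAreaRect(q);print(n,len(q),np.round(c,1),np.round(s,1),round(a,2))
    print(np.round(cv2.boxPoints((c,s,a))).tolist())
def ymid(P,m,n):
    # front edge: min x per y-bin
    q=P[m];b=np.round(q[:,1]/0.004).astype(int);X=[];Y=[]
    for k in np.unique(b):
        if (b==k).sum()>5: X.append(np.percentile(q[b==k,0],2));Y.append(k*.004)
    X=np.array(X[2:-2]);Y=np.array(Y[2:-2]);f=np.polyfit(Y,X,1);print(n,'edge x=%.4f y + %.4f'%tuple(f),'rms',np.std(X-np.polyval(f,Y)),Y.min(),Y.max())
for n in('top','scene'):
    c=camera(n);P=cloud(c);x,y,z=P[...,0],P[...,1],P[...,2]
    hp=(x>.68)&(x<.97)&(y>-.25)&(y<.03)
    m=hp&(z>.078)&(z<.094);rect(m,n+' hp top',P);ymid(P,m,n+' hp')
    m=hp&(z>.02)&(z<.07)&(x<.8)
    print('hp front z.02-.07',m.sum());
    if m.sum()>100: ymid(P,m,n+' front')
    sh=(x>.42)&(x<.62)&(y>-.26)&(y<-.04)
    rgb=c['frame'].astype(int); gr=(rgb.max(-1)-rgb.min(-1))<25
    m=sh&(z>.081)&(z<.1);rect(m,n+' sh top',P)
    m=sh&(z>.003)&(z<.012)&gr&(rgb.mean(-1)>135);rect(m,n+' sh leg',P)
    m=sh&(z>.02)&(z<.08);
    if m.sum()>50: rect(m,n+' shortleg',P)
    if n=='top': cv2.imwrite('pics/crop.png',cv2.resize(cv2.cvtColor(c['frame'],cv2.COLOR_RGB2BGR)[90:340,260:520],None,fx=2.3,fy=2.3,interpolation=cv2.INTER_CUBIC))
E
```

```text
top hp top 4337 [ 819.5 -108.6] [174.9 174.3] 6.47
[[723.0, -32.0], [742.0, -205.0], [916.0, -185.0], [897.0, -12.0]]
top hp edge x=-0.0474 y + 0.7352 rms 0.008572637799017749 -0.192 -0.028
hp front z.02-.07 584
top front edge x=-0.1199 y + 0.7169 rms 0.0016146851298135124 -0.20800000000000002 -0.028
top sh top 214 [ 570.9 -145.2] [  6.9 138.6] 4.19
[[562.0, -76.0], [573.0, -215.0], [579.0, -214.0], [569.0, -76.0]]
top sh leg 2774 [ 510.8 -149.4] [112.6 139.4] 4.1
[[450.0, -84.0], [460.0, -223.0], [572.0, -215.0], [562.0, -76.0]]
top shortleg 208 [ 568.3 -144.7] [  4.9 139.3] 2.15
[[563.0, -75.0], [568.0, -214.0], [573.0, -214.0], [568.0, -75.0]]
scene hp top 5774 [ 819.4 -111.4] [171.4 175. ] 6.61
[[724.0, -34.0], [744.0, -208.0], [915.0, -188.0], [894.0, -15.0]]
scene hp edge x=-0.0328 y + 0.7376 rms 0.012265117515904615 -0.192 -0.028
hp front z.02-.07 435
scene front edge x=-8.3923 y + -1.0052 rms 5.551115123125783e-17 -0.212 -0.20800000000000002
scene sh top 265 [ 568.8 -145.9] [  7.5 140.5] 3.94
[[560.0, -76.0], [570.0, -216.0], [577.0, -216.0], [568.0, -76.0]]
scene sh leg 2562 [ 519.9 -149.8] [199.6 219.5] 0.15
[[420.0, -40.0], [420.0, -260.0], [620.0, -259.0], [619.0, -40.0]]
scene shortleg 588 [ 569.3 -145.6] [  7.2 143.1] 3.99
[[561.0, -74.0], [571.0, -217.0], [578.0, -217.0], [568.0, -74.0]]
```

View pics/crop.png

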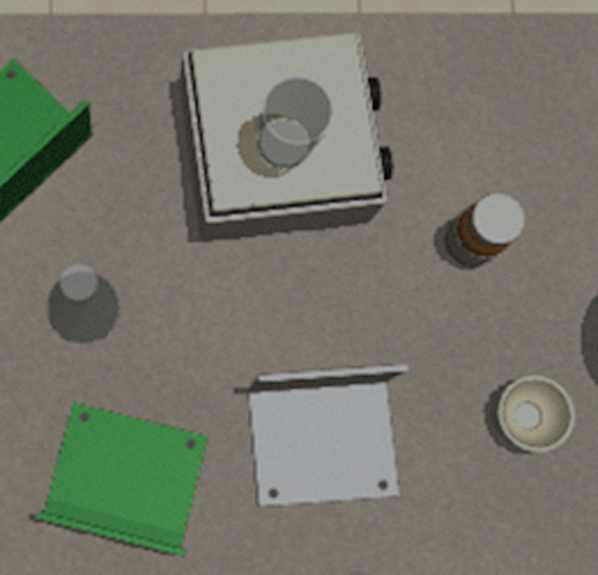

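The crop confirms the unpainted L at crop (322,440), whose short leg is nearest the hotplate. It is the aluminium shield. Shield yaw is about 4.1°, hotplate yaw about 6.7°. I'll turn the tool to the shield's yaw, close the fingers and move over it.

play_rows(
  plan=[
    [0,0,0,-0.109,0,0,1],
    [0,0,0,-0.109,0,0,1],
    [0,0,0,-0.109,0,0,1],
    [0,0,0,-0.109,0,0,1],
    [0,0,0,0,0,0,1],
  ],
)

```text
clock: 1.52
eef_pos: [0.1779, 0.4673, 0.2313]
tool_rot: [-0.026, 0.707, 0.026, 0.707]
ft_force: [0.2, 0.1, 0.1]
grip_width: 0.0254
```

play_rows(
  plan=[
    [0,-35.5,17.1,0,0,0,1],
    [0,-35.5,17.1,0,0,0,1],
    [0,-35.5,17.1,0,0,0,1],
    [0,-35.5,17.1,0,0,0,1],
    [0,-35.5,17.1,0,0,0,1],
    [0,-35.5,17.1,0,0,0,1],
    [0,-35.5,17.1,0,0,0,1],
    [0,-35.5,17.1,0,0,0,1],
    [0,-35.5,17.1,0,0,0,1],
    [0,-35.5,17.1,0,0,0,1],
    [0,-35.5,17.1,0,0,0,1],
    [0,-35.5,17.1,0,0,0,1],
    [0,-35.5,17.1,0,0,0,1],
    [0,-35.5,17.1,0,0,0,1],
    [0,-35.5,17.1,0,0,0,1],
    [0,-35.5,17.1,0,0,0,1],
    [0,-35.5,17.1,0,0,0,1],
    [0,-35.5,17.1,0,0,0,1],
    [0,0,0,0,0,0,1],
  ],
)

```text
clock: 3.1
eef_pos: [0.5337, -0.1537, 0.2299]
tool_rot: [-0.023, 0.706, 0.021, 0.707]
ft_force: [1.1, 1.5, 0.7]
grip_width: 0.0004
```

play_rows(
  plan=[
    [25.5,5,-3,0,0,0,1],
    [25.5,0,0,0,0,0,1],
    [25.5,0,0,0,0,0,1],
    [25.5,0,0,0,0,0,1],
    [25.5,0,0,0,0,0,1],
    [25.5,0,0,0,0,0,1],
    [0,0,0,0,0,0,1],
    [0,0,0,0,0,0,1],
  ],
)

```text
clock: 3.77
eef_pos: [0.5262, -0.1424, 0.0773]
tool_rot: [-0.025, 0.708, 0.025, 0.705]
ft_force: [0.0, 0.1, 0.6]
grip_width: -0.0
```

```bash
python3 - <<'E'
from h import *
from scipy.spatial.transform import Rotation as R
o=get_obs();print(np.round(o['eef_pos'],4),np.round(R.from_quat(o['tool_rot']).as_matrix(),3).tolist(),o['ft_force'])
c=camera('scene');cv2.imwrite('pics/s2.png',cv2.resize(cv2.cvtColor(c['frame'],cv2.COLOR_RGB2BGR)[180:420,150:470],None,fx=2.2,fy=2.2))
yaw=.0716;C=np.array([.573,-.1455])
e=np.array([np.cos(yaw),np.sin(yaw)]);n=np.array([-e[1],e[0]]);d=o['eef_pos'][:2]-C
print('along',d@e,'lat',d@n)
for a in range(0,75,5):
    t=np.radians(a);print(a,np.round([78*np.sin(t)-6*np.cos(t)-11,78*np.cos(t)+6*np.sin(t)],1))
E
```

```text
[ 0.5262 -0.1424  0.0773] [[-0.004, -0.071, 0.997], [0.001, 0.997, 0.071], [-1.0, 0.001, -0.004]] [0.00822133 0.10707946 0.62897891]
along -0.0464582105456999 lat 0.006423021556488846
0 [-17.  78.]
5 [-10.2  78.2]
10 [-3.4 77.9]
15 [ 3.4 76.9]
20 [10.  75.3]
25 [16.5 73.2]
30 [22.8 70.5]
35 [28.8 67.3]
40 [34.5 63.6]
45 [39.9 59.4]
50 [44.9 54.7]
55 [49.5 49.7]
60 [53.5 44.2]
65 [57.2 38.4]
70 [60.2 32.3]
```

View pics/s2.png

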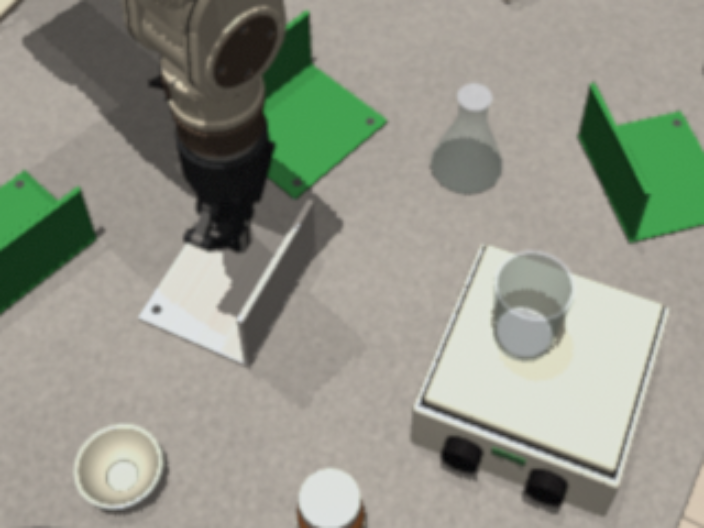

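The shut fingers stand over the long leg, clear of the short leg, at crop (230,240). I'll bring them to just short of contact, then begin the arc.

play_rows(
  plan=[
    [0,-6,8,0,0,0,1],
    [0,0,8,0,0,0,1],
    [0,0,6,0,0,0,1],
    [0,0,4,0,0,0,1],
    [0,0,4,0,0,0,1],
    [0,0,4,0,0,0,1],
    [0,0,4,0,0,0,1],
    [0,0,0,0,0,0,1],
  ],
)

```text
clock: 4.48
eef_pos: [0.5667, -0.1462, 0.0784]
tool_rot: [-0.026, 0.706, 0.026, 0.707]
ft_force: [-2.1, -0.8, 2.3]
grip_width: 0.0001
```

```bash
python3 - <<'E'
from h import *
o=get_obs();e=np.array([np.cos(.0716),np.sin(.0716)]);d=o['eef_pos'][:2]-[.573,-.1455]
print(d@e,d@[-e[1],e[0]],o['eef_pos'],o['ft_force'])
c=camera('scene')
for t in('shield','shield_foot_edge','shield_panel_edge'):
    for r in pinpoint(t,c)[:4]: print(t,np.round(r['centre'],3),round(r['confidence'],2))
E
```

```text
-0.006380384209994529 -0.0002492365922604912 [ 0.56665379 -0.14620504  0.0783538 ] [-2.09850181 -0.78381783  2.26368988]
shield [ 0.567 -0.146  0.001] 0.92
shield [0.787 0.132 0.001] 0.92
shield [ 0.354 -0.236  0.   ] 0.83
shield_foot_edge [ 0.347 -0.234  0.091] 0.75
shield_foot_edge [0.788 0.135 0.089] 0.64
shield_foot_edge [ 0.584 -0.144  0.091] 0.59
shield_panel_edge [ 0.235 -0.207  0.004] 0.75
shield_panel_edge [ 0.453 -0.154  0.021] 0.59
shield_panel_edge [0.532 0.034 0.004] 0.59
shield_panel_edge [0.874 0.216 0.002] 0.57
```

play_rows(
  plan=[
    [0.5,0,3.3,0,0,0,1],
    [0.5,0,3.3,0,0,0,1],
    [0.5,0,3.3,0,0,0,1],
    [0.8,0,3.3,0,0,0,1],
    [0.8,0,3.3,0,0,0,1],
    [1,0,3.2,0,0,0,1],
    [1.1,0,3.2,0,0,0,1],
    [1.3,0,3.1,0,0,0,1],
    [1.4,0,3.1,0,0,0,1],
    [1.6,0,3,0,0,0,1],
    [1.6,0,3,0,0,0,1],
    [1.8,0,2.9,0,0,0,1],
    [1.9,0,2.8,0,0,0,1],
    [2.1,0,2.7,0,0,0,1],
    [2.1,0,2.7,0,0,0,1],
    [0,0,0,0,0,0,1],
  ],
)

```text
clock: 6.02
eef_pos: [0.6123, -0.1428, 0.0586]
tool_rot: [-0.026, 0.707, 0.026, 0.706]
ft_force: [-0.6, -0.3, 0.5]
grip_width: -0.0001
```

```bash
python3 - <<'E'
from h import *
o=get_obs();e=np.array([np.cos(.0716),np.sin(.0716)]);d=o['eef_pos'][:2]-[.573,-.1455]
print(d@e,d@[-e[1],e[0]],o['eef_pos'],o['ft_force'])
c=camera('scene')
for t in('shield','shield_foot_edge','shield_panel_edge'):
    for r in pinpoint(t,c)[:4]: print(t,np.round(r['centre'],3),round(r['confidence'],2))
cv2.imwrite('pics/s3.png',cv2.resize(cv2.cvtColor(c['frame'],cv2.COLOR_RGB2BGR)[180:420,150:470],None,fx=2.2,fy=2.2))
E
```

```text
0.03938830609615933 -0.00015082329348239744 [ 0.61229818 -0.14283264  0.05858552] [-0.57655981 -0.27321486  0.51489339]
shield [ 0.57  -0.141  0.   ] 0.97
shield [ 0.357 -0.237 -0.001] 0.83
shield [ 0.42   0.063 -0.002] 0.76
shield [0.789 0.133 0.   ] 0.76
shield_foot_edge [ 0.634 -0.14   0.069] 0.76
shield_foot_edge [0.788 0.132 0.089] 0.68
shield_foot_edge [ 0.622 -0.137  0.06 ] 0.66
shield_foot_edge [ 0.348 -0.232  0.091] 0.64
shield_panel_edge [ 0.491 -0.15   0.086] 0.97
shield_panel_edge [0.537 0.036 0.003] 0.86
shield_panel_edge [0.871 0.214 0.002] 0.77
shield_panel_edge [ 0.241 -0.205  0.003] 0.7
```

View pics/s3.png

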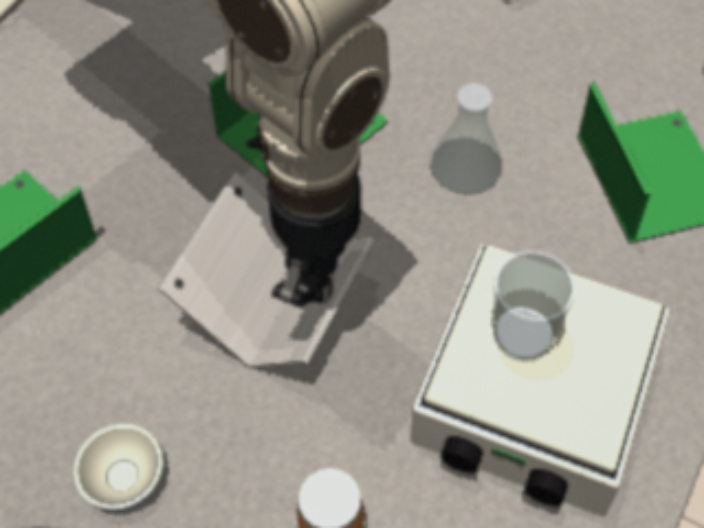

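The shield is tipped about 45° on its corner, which has stayed at x≈0.57. I'll continue past balance.

play_rows(
  plan=[
    [2.3,0,2.5,0,0,0,1],
    [2.4,0,2.5,0,0,0,1],
    [2.5,0,2.3,0,0,0,1],
    [2.5,0,2.3,0,0,0,1],
    [2.7,0,2.2,0,0,0,1],
    [2.8,0,2.1,0,0,0,1],
    [2.9,0,2,0,0,0,1],
    [2.9,0,2,0,0,0,1],
    [2,0,3,0,0,0,1],
    [0,0,3,0,0,0,1],
  ],
)

```text
clock: 7.05
eef_pos: [0.6358, -0.1412, 0.0356]
tool_rot: [-0.025, 0.707, 0.026, 0.706]
ft_force: [-0.3, 0.4, -0.5]
grip_width: 0.0
```

```bash
python3 - <<'E'
from h import *
o=get_obs();e=np.array([np.cos(.0716),np.sin(.0716)]);d=o['eef_pos'][:2]-[.573,-.1455]
print(d@e,d@[-e[1],e[0]],o['eef_pos'],o['ft_force'])
c=camera('scene')
for t in('shield','shield_foot_edge','shield_panel_edge'):
    for r in pinpoint(t,c)[:4]: print(t,np.round(r['centre'],3),round(r['confidence'],2))
cv2.imwrite('pics/s4.png',cv2.resize(cv2.cvtColor(c['frame'],cv2.COLOR_RGB2BGR)[180:420,150:470],None,fx=2.2,fy=2.2))
E
```

```text
0.06290056737779345 -0.00015159654621973057 [ 0.63575025 -0.14115137  0.03557908] [-0.26412926  0.35671291 -0.52706562]
shield [ 0.418  0.066 -0.006] 0.98
shield [ 0.57  -0.143  0.004] 0.61
shield [0.79  0.133 0.003] 0.61
shield [ 0.352 -0.237  0.002] 0.59
shield_foot_edge [ 0.663 -0.138  0.004] 0.72
shield_foot_edge [0.424 0.067 0.091] 0.72
shield_foot_edge [0.789 0.133 0.091] 0.66
shield_foot_edge [ 0.344 -0.231  0.088] 0.62
shield_panel_edge [ 0.237 -0.206  0.006] 0.97
shield_panel_edge [0.874 0.22  0.002] 0.8
shield_panel_edge [ 0.575 -0.143  0.119] 0.65
```

View pics/s4.png

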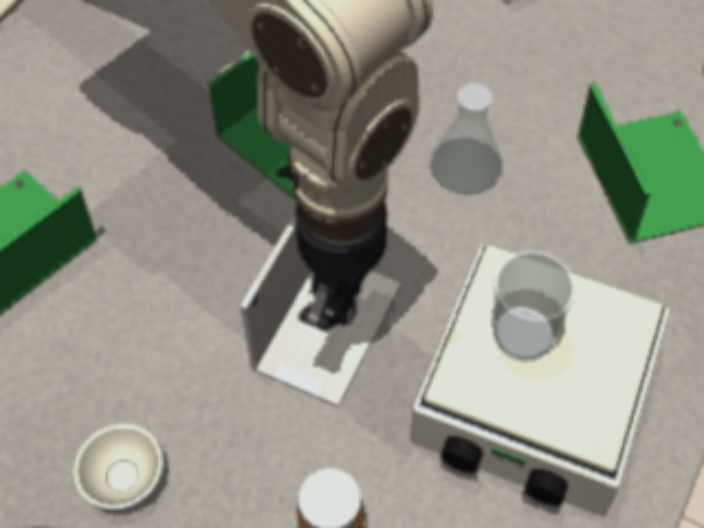

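It stands on its short leg, with the corner at about (0.571,-0.143) and the foot edge at about (0.663,-0.138). I'll back out upwards, move behind, and tilt the tool 30° so that only the tip pushes.

play_rows(
  plan=[
    [-20,0,0,0,0,0,1],
    [-36,0,0,0,0,0,1],
    [-36,0,0,0,0,0,1],
    [-36,0,0,0,0,0,1],
    [-36,0,0,0,0,0,1],
    [-36,0,0,-0.045,0,0,1],
    [0,1,-36,0,0,0,1],
    [0,1,-36,0,0,0,1],
    [0,1,-36,0,0,0,1],
    [0,0,0,0,-0.105,0,1],
    [0,0,0,0,-0.105,0,1],
    [0,0,0,0,-0.105,0,1],
    [0,0,0,0,-0.105,0,1],
    [0,0,0,0,-0.105,0,1],
    [0,0,0,0,0,0,1],
    [0,0,0,0,0,0,1],
  ],
)

```text
clock: 8.58
eef_pos: [0.5258, -0.1507, 0.2353]
tool_rot: [-0.028, 0.5, 0.05, 0.864]
ft_force: [0.9, -0.6, 1.2]
grip_width: -0.0001
```

```bash
cat > st.py <<'E'
from h import *
from scipy.spatial.transform import Rotation as R
H=np.array([.731,-.118]);Y=.117;e=np.array([np.cos(Y),np.sin(Y)]);n=np.array([-e[1],e[0]])
def hp(p): return np.round([(np.array(p[:2])-H)@e,(np.array(p[:2])-H)@n,p[2]],4)
def state():
    o=get_obs();M=R.from_quat(o['tool_rot']).as_matrix()
    print('tcp',np.round(o['eef_pos'],4),'in hp',hp(o['eef_pos']),'F',np.round(o['ft_force'],1));print(M.round(3).tolist());return o,M
def look(n):
    c=camera(n)
    for t in('shield','shield_foot_edge','shield_panel_edge','shield_panel'):
        for r in pinpoint(t,c):
            q=r['centre']
            if .54<q[0]<.78 and -.2<q[1]<-.07: print(n,t,np.round(q,3),'hp',hp(q),round(r['confidence'],2))
    P=cloud(c);x,y,z=P[...,0],P[...,1],P[...,2]
    m=(x>.54)&(x<.7)&(y>-.24)&(y<-.04)&(z>.108)&(z<.128)
    if m.sum()>30:
        (cc,s,a)=cv2.minAreaRect(P[m][:,:2].astype(np.float32)*1000);print(n,'top edge',m.sum(),np.round(cc),'hp',hp([cc[0]/1e3,cc[1]/1e3,.12]),np.round(s),round(a,1))
    return c
E
python3 - <<'E'
from st import *
o,M=state()
print('to target',np.round(M.T@(np.array([.528,-.151,.040])-o['eef_pos'])*1000,1))
look('top');look('scene')
E
```

```text
tcp [ 0.5258 -0.1507  0.2353] in hp [-0.2076 -0.0085  0.2353] F [ 0.9 -0.6  1.2]
[[0.494, -0.115, 0.862], [0.058, 0.993, 0.099], [-0.867, 0.001, 0.498]]
to target [170.5  -0.8 -95.3]
top shield [ 0.573 -0.144 -0.002] hp [-0.16   -0.0071 -0.002 ] 0.62
top shield_foot_edge [ 0.662 -0.141  0.001] hp [-0.0716 -0.0143  0.0006] 0.96
top shield_panel_edge [ 0.583 -0.144  0.12 ] hp [-0.1496 -0.0087  0.1198] 0.77
top shield_panel [ 0.574 -0.143  0.059] hp [-0.1594 -0.0065  0.0592] 0.79
top top edge 241 [ 578. -144.] hp [-0.1548 -0.0079  0.12  ] [  7. 139.] 3.9
scene shield [ 0.57  -0.144 -0.001] hp [-0.1626 -0.0074 -0.001 ] 0.71
scene shield_foot_edge [ 0.664 -0.137  0.004] hp [-0.0693 -0.011   0.0045] 0.81
scene shield_panel [ 0.57  -0.138  0.059] hp [-0.1623 -0.0008  0.0588] 0.62
scene top edge 313 [ 576. -146.] hp [-0.1573 -0.0093  0.12  ] [  8. 140.] 3.9
```

play_rows(
  plan=[
    [34,0,-19,0,0,0,1],
    [34,0,-19,0,0,0,1],
    [34,0,-19,0,0,0,1],
    [34,0,-19,0,0,0,1],
    [34,0,-19,0,0,0,1],
    [0,0,0,0,0,0,1],
    [4,0,6.9,0,0,0,1],
    [4,0,6.9,0,0,0,1],
    [4,0,6.9,0,0,0,1],
    [2,0,3.5,0,0,0,1],
    [2,0,3.5,0,0,0,1],
    [2,0,3.5,0,0,0,1],
    [2,0.3,3.5,0,0,0,1],
    [2,0.3,3.5,0,0,0,1],
    [2,0.3,3.5,0,0,0,1],
    [2,0.3,3.5,0,0,0,1],
    [2,0.3,3.5,0,0,0,1],
    [2,0.3,3.5,0,0,0,1],
    [0,0,0,0,0,0,1],
  ],
)

```text
clock: 10.67
eef_pos: [0.5913, -0.1422, 0.0434]
tool_rot: [-0.03, 0.498, 0.05, 0.865]
ft_force: [-2.0, -0.7, 1.6]
grip_width: 0.0
```

```bash
python3 - <<'E'
from st import *
state();look('top');c=look('scene')
cv2.imwrite('pics/s5.png',cv2.resize(cv2.cvtColor(c['frame'],cv2.COLOR_RGB2BGR)[180:420,150:470],None,fx=2.2,fy=2.2))
E
```

```text
tcp [ 0.5913 -0.1422  0.0434] in hp [-0.1416 -0.0077  0.0434] F [-2.  -0.7  1.6]
[[0.499, -0.116, 0.859], [0.057, 0.993, 0.101], [-0.865, -0.001, 0.502]]
top shield [ 0.599 -0.139 -0.003] hp [-0.1333 -0.0059 -0.0027] 0.69
top shield_foot_edge [ 0.688 -0.134 -0.003] hp [-0.0445 -0.0104 -0.0027] 0.94
top shield_panel_edge [ 0.608 -0.139  0.121] hp [-0.1246 -0.0065  0.1209] 0.93
top shield_panel [ 0.6   -0.14   0.057] hp [-0.1325 -0.0071  0.0574] 0.93
top top edge 506 [ 576. -140.] hp [-0.1567 -0.0033  0.12  ] [ 68. 139.] 2.1
scene shield [ 0.598 -0.141  0.001] hp [-0.135  -0.0072  0.0007] 0.7
scene shield_foot_edge [ 0.69  -0.133  0.004] hp [-0.0429 -0.0098  0.0036] 0.8
scene shield_panel_edge [ 0.603 -0.14   0.116] hp [-0.1297 -0.0064  0.1158] 0.74
scene shield_panel_edge [ 0.594 -0.135  0.063] hp [-0.1375 -0.0008  0.063 ] 0.24
scene shield_panel [ 0.594 -0.137  0.06 ] hp [-0.1382 -0.0026  0.0597] 0.94
scene top edge 793 [ 575. -141.] hp [-0.1573 -0.0047  0.12  ] [ 70. 141.] 0.3
```

View pics/s5.png

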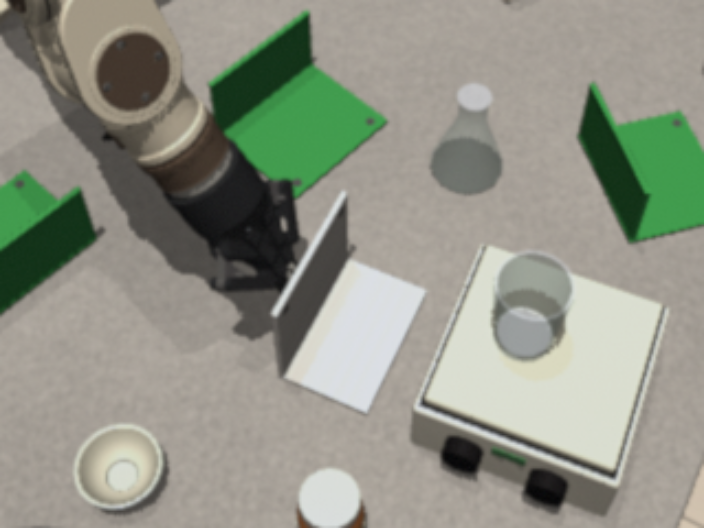

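The shield is upright and sliding, with about 43 mm to go. I continue.

play_rows(
  plan=[
    [2,0.5,3.4,0,0,0,1],
    [2.1,0.5,3.4,0,0,0,1],
    [2.1,0.5,3.4,0,0,0,1],
    [2.1,0.5,3.4,0,0,0,1],
    [2.1,0.5,3.4,0,0,0,1],
    [2.1,0.5,3.4,0,0,0,1],
    [2.1,0.5,3.4,0,0,0,1],
    [2.1,0.5,3.4,0,0,0,1],
    [1,0,1.7,0,0,0,1],
    [0,0,0,0,0,0,1],
  ],
)

```text
clock: 12.0
eef_pos: [0.6234, -0.1339, 0.0405]
tool_rot: [-0.029, 0.499, 0.05, 0.864]
ft_force: [-4.3, -1.0, 3.0]
grip_width: 0.0
```

```bash
python3 - <<'E'
from st import *
state();look('top');look('scene')
E
```

```text
tcp [ 0.6234 -0.1339  0.0405] in hp [-0.1087 -0.0032  0.0405] F [-4.3 -1.   3. ]
[[0.496, -0.116, 0.86], [0.058, 0.993, 0.101], [-0.866, 0.0, 0.5]]
top shield [ 0.634 -0.131 -0.003] hp [-0.0978 -0.0015 -0.0027] 0.98
top shield_foot_edge [ 0.721 -0.127 -0.002] hp [-0.0113 -0.0079 -0.0021] 0.95
top shield_panel_edge [ 0.639 -0.135  0.122] hp [-0.0937 -0.0058  0.1215] 0.68
top shield_panel_edge [ 0.632 -0.13   0.057] hp [-0.0998 -0.0003  0.0569] 0.49
top shield_panel [ 0.632 -0.129  0.055] hp [-0.0991  0.0006  0.0551] 0.72
top top edge 540 [ 603. -134.] hp [-0.1286 -0.0006  0.12  ] [ 74. 139.] 3.7
scene shield [ 0.631 -0.132  0.002] hp [-0.1006 -0.0025  0.0019] 0.91
scene shield_foot_edge [ 0.723 -0.126  0.006] hp [-0.0085 -0.0069  0.0058] 0.6
scene shield_panel_edge [ 0.634 -0.131  0.119] hp [-0.0981 -0.0015  0.1193] 0.77
scene shield_panel [ 0.627 -0.127  0.06 ] hp [-0.1041  0.0028  0.0603] 0.56
scene shield_panel [ 0.634 -0.132  0.117] hp [-0.0979 -0.0026  0.117 ] 0.43
scene top edge 779 [ 604. -135.] hp [-0.1281 -0.0019  0.12  ] [ 73. 142.] 5.8
```

play_rows(
  plan=[
    [1,0,1.7,0,0,0,1],
    [1,0,1.7,0,0,0,1],
    [1,0,1.7,0,0,0,1],
    [1,0,1.7,0,0,0,1],
    [0.5,0,0.9,0,0,0,1],
    [0.5,0,0.9,0,0,0,1],
    [0,0,0,0,0,0,1],
  ],
)

```text
clock: 13.08
eef_pos: [0.6298, -0.1337, 0.0397]
tool_rot: [-0.029, 0.502, 0.049, 0.863]
ft_force: [-19.6, -4.0, 13.3]
grip_width: -0.0002
```

play_rows(
  plan=[
    [0.5,0,0.9,0,0,0,1],
    [0.5,0,0.9,0,0,0,1],
    [0,0,0,0,0,0,1],
  ],
)

```text
clock: 13.33
eef_pos: [0.6311, -0.135, 0.0397]
tool_rot: [-0.029, 0.502, 0.047, 0.863]
ft_force: [-22.7, -7.7, 16.3]
grip_width: -0.0
```

```bash
python3 - <<'E'
from st import *
state();look('top');look('scene')
E
```

```text
tcp [ 0.6311 -0.135   0.0397] in hp [-0.1012 -0.0052  0.0397] F [-22.7  -7.7  16.3]
[[0.491, -0.111, 0.864], [0.053, 0.994, 0.097], [-0.87, -0.002, 0.494]]
top shield [ 0.638 -0.131  0.   ] hp [-0.0938 -0.0021  0.0001] 0.95
top shield_foot_edge [ 0.726 -0.126 -0.003] hp [-0.0062 -0.0073 -0.0033] 0.81
top shield_panel_edge [ 0.644 -0.137  0.121] hp [-0.0881 -0.0084  0.1211] 0.94
top shield_panel_edge [ 0.728 -0.127 -0.003] hp [-0.0042 -0.0086 -0.0033] 0.32
top shield_panel [ 0.639 -0.132  0.061] hp [-0.0933 -0.0028  0.0606] 0.82
top top edge 522 [ 612. -136.] hp [-0.12   -0.0038  0.12  ] [ 70. 139.] 6.0
scene shield [ 0.639 -0.13  -0.002] hp [-0.0929 -0.0009 -0.0024] 0.72
scene shield_foot_edge [ 0.731 -0.125  0.004] hp [-0.0012 -0.0069  0.0038] 0.85
scene shield_panel [ 0.636 -0.126  0.054] hp [-0.0958  0.0033  0.0545] 0.57
scene top edge 786 [ 611. -138.] hp [-0.1217 -0.006   0.12  ] [ 71. 141.] 6.7
```

Firm contact at about 20 N. I back off and check squareness.

play_rows(
  plan=[
    [-1,0,-1.7,0,0,0,1],
    [-2,0,-3.5,0,0,0,1],
    [-10,0,-17,0,0,0,1],
    [-20,0,-34,0,0,0,1],
    [-20,0,-34,0,0,0,1],
    [-20,0,-34,0,0,0,1],
    [0,0,0,0,0,0,1],
  ],
)

```text
clock: 14.42
eef_pos: [0.484, -0.1467, 0.0383]
tool_rot: [-0.026, 0.503, 0.051, 0.862]
ft_force: [-1.6, 0.8, -0.9]
grip_width: -0.0002
```

```bash
python3 - <<'E'
from st import *
state()
for n in('top','scene'):
    c=look(n);P=cloud(c);x,y,z=P[...,0],P[...,1],P[...,2]
    for nm,m in(('foot',(x>.655)&(x<.76)&(y>-.24)&(y<-.03)&(z>.003)&(z<.012)),('edge',(x>.6)&(x<.68)&(y>-.24)&(y<-.04)&(z>.112)&(z<.126))):
        q=P[m]
        if len(q)<30: continue
        for f in(np.percentile,):
            b=np.round(q[:,1]/.006).astype(int);D=[(k*.006,np.percentile(q[b==k,0],90 if nm=='foot' else 50)) for k in np.unique(b) if (b==k).sum()>4][1:-1]
            D=np.array(D);s=np.polyfit(D[:,0],D[:,1],1);print(n,nm,'yaw',np.degrees(np.arctan(-s[0])).round(2),'rms',np.std(D[:,1]-np.polyval(s,D[:,0])).round(4),D[[0,-1],0])
    if n=='top': a=cv2.resize(c['frame'][130:290,330:450],None,fx=3.3,fy=3.3,interpolation=cv2.INTER_CUBIC)
    else: b=cv2.resize(c['frame'][260:420,260:460],None,fx=3.3,fy=3.3,interpolation=cv2.INTER_CUBIC)[:,:400]
cv2.imwrite('pics/s6.png',cv2.cvtColor(np.hstack([a,b[:a.shape[0]]]),cv2.COLOR_RGB2BGR))
E
```

```text
tcp [ 0.484  -0.1467  0.0383] in hp [-0.2487  0.0003  0.0383] F [-1.6  0.8 -0.9]
[[0.489, -0.115, 0.865], [0.062, 0.993, 0.097], [-0.87, 0.006, 0.493]]
top shield [ 0.639 -0.135 -0.002] hp [-0.0933 -0.0064 -0.0015] 0.85
top shield_foot_edge [ 0.726 -0.128 -0.001] hp [-0.0065 -0.0098 -0.0008] 0.73
top shield_panel_edge [ 0.646 -0.134  0.122] hp [-0.0867 -0.0059  0.1215] 0.61
top shield_panel [ 0.639 -0.132  0.056] hp [-0.0927 -0.0035  0.0562] 0.75
top top edge 258 [ 644. -133.] hp [-0.0885 -0.0043  0.12  ] [  7. 138.] 5.1
top foot yaw 6.81 rms 0.0042 [-0.234 -0.042]
top edge yaw 4.89 rms 0.0006 [-0.192 -0.072]
scene shield [ 0.637 -0.135 -0.   ] hp [-0.0957 -0.0058 -0.0002] 0.7
scene shield_foot_edge [ 0.729 -0.126  0.006] hp [-0.0031 -0.0081  0.0056] 0.97
scene shield_panel_edge [ 0.643 -0.132  0.122] hp [-0.0887 -0.0033  0.1223] 0.83
scene shield_panel_edge [ 0.637 -0.13   0.057] hp [-0.0947 -0.0008  0.0567] 0.24
scene shield_panel [ 0.637 -0.129  0.058] hp [-0.0948 -0.0001  0.0577] 0.8
scene top edge 293 [ 642. -134.] hp [-0.0907 -0.0053  0.12  ] [  7. 141.] 5.1
scene foot yaw 13.33 rms 0.0081 [-0.234 -0.054]
scene edge yaw 5.14 rms 0.0006 [-0.198 -0.072]
```

View pics/s6.png

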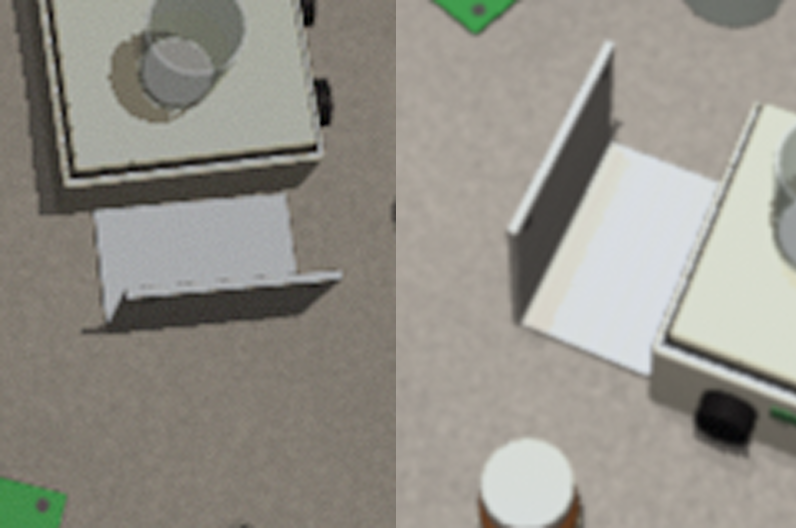

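The shield is upright and touching, but its yaw is about 5.0° against the face's 6.5–6.8°. In the left half of the picture a slight wedge shows at the -y end, near (290,195). I'll nudge the -y side of the panel.

play_rows(
  plan=[
    [0,-25,0,0,0,0,1],
    [0,-25,0,0,0,0,1],
    [16,0,28,0,0,0,1],
    [17,0,30,0,0,0,1],
    [17,0,30,0,0,0,1],
    [16,0,28,0,0,0,1],
    [0,0,0,0,0,0,1],
    [1,0,1.7,0,0,0,1],
    [1,0,1.7,0,0,0,1],
    [1,0,1.7,0,0,0,1],
    [0.5,0,0.9,0,0,0,1],
    [0,0,0,0,0,0,1],
  ],
)

```text
clock: 15.92
eef_pos: [0.6375, -0.1828, 0.0431]
tool_rot: [-0.029, 0.499, 0.05, 0.865]
ft_force: [-0.1, -0.4, -1.0]
grip_width: 0.0001
```

```bash
cat >> st.py <<'E'
def edge():
    for nm in('top','scene'):
        P=cloud(camera(nm));x,y,z=P[...,0],P[...,1],P[...,2]
        h=[hp([.6,-.1,.1])]
        X=(x-H[0])*e[0]+(y-H[1])*e[1]; L=(x-H[0])*n[0]+(y-H[1])*n[1]
        m=(X>-.105)&(X<-.07)&(abs(L)<.1)&(z>.112)&(z<.126)
        s=np.polyfit(L[m],X[m],1);r=X[m]-np.polyval(s,L[m]);k=abs(r)<.006
        s=np.polyfit(L[m][k],X[m][k],1)
        print(nm,m.sum(),'yaw',np.round(np.degrees(np.arctan(-s[0])+Y),2),'mid x',round(s[1]*1e3,1),'lat range',np.round(np.percentile(L[m],[1,99])*1e3,1))
        # hotplate front-top edge yaw, same fit, knobs excluded
        m=(X>-.012)&(X<.02)&(abs(L)<.08)&(z>.02)&(z<.07)
        if m.sum()>100:
            s=np.polyfit(L[m],X[m],1);print('   face yaw',np.round(np.degrees(np.arctan(-s[0])+Y),2),m.sum(),round(s[1]*1e3,1))
E
python3 - <<'E'
from st import *
state();edge()
E
```

```text
tcp [ 0.6375 -0.1828  0.0431] in hp [-0.1004 -0.0535  0.0431] F [-0.1 -0.4 -1. ]
[[0.498, -0.116, 0.859], [0.058, 0.993, 0.101], [-0.865, -0.0, 0.501]]
top 234 yaw 6.67 mid x -87.6 lat range [-73.1  63.5]
   face yaw 6.53 396 0.5
scene 260 yaw 6.63 mid x -88.8 lat range [-75.3  62.2]
```

The yaws now match: shield 6.65°, face about 6.5–6.7°. I finish with a gentle central press to seat it.

play_rows(
  plan=[
    [-5,0,-8.7,0,0,0,1],
    [0,24,0,0,0,0,1],
    [0,24,0,0,0,0,1],
    [4,0,6.9,0,0,0,1],
    [1,0,1.7,0,0,0,1],
    [0.5,0,0.9,0,0,0,1],
    [0,0,0,0,0,0,1],
  ],
)

```text
clock: 16.6
eef_pos: [0.6321, -0.1344, 0.0422]
tool_rot: [-0.029, 0.5, 0.051, 0.864]
ft_force: [-3.9, 1.9, 1.0]
grip_width: 0.0001
```

play_rows(
  plan=[
    [0.4,0,0.7,0,0,0,1],
    [0.4,0,0.7,0,0,0,1],
    [0,0,0,0,0,0,1],
  ],
)

```text
clock: 16.85
eef_pos: [0.6323, -0.1344, 0.042]
tool_rot: [-0.028, 0.5, 0.051, 0.864]
ft_force: [-12.0, 2.7, 7.7]
grip_width: 0.0
```

```bash
python3 - <<'E'
from st import *
state();edge()
E
```

```text
tcp [ 0.6323 -0.1344  0.042 ] in hp [-0.0999 -0.0048  0.042 ] F [-12.    2.7   7.7]
[[0.494, -0.116, 0.862], [0.06, 0.993, 0.1], [-0.867, 0.003, 0.498]]
top 227 yaw 6.64 mid x -87.4 lat range [-73.2  64. ]
   face yaw 6.59 410 0.5
scene 255 yaw 6.63 mid x -88.8 lat range [-75.3  62.5]
```

It is seated: the force rises without motion and the yaw holds. I back off and do the final check.

play_rows(
  plan=[
    [-1,0,-1.7,0,0,0,1],
    [-3,0,-5,0,0,0,1],
    [-15,0,-26,0,0,0,1],
    [-20,0,-34,0,0,0,1],
    [-20,0,-34,0,0,0,1],
    [-30,0,0,0,0,0,1],
    [0,0,0,0,0,0,1],
    [0,0,0,0,0,0,1],
  ],
)

```text
clock: 17.62
eef_pos: [0.5053, -0.1518, 0.0715]
tool_rot: [-0.03, 0.497, 0.049, 0.866]
ft_force: [0.4, -0.3, -0.4]
grip_width: 0.0
```

```bash
python3 - <<'E'
from st import *
state();edge();c=look('scene');look('top')
for t in('flask','jar','dish','beaker'): 
    for r in pinpoint(t,c)[:1]: print(t,np.round(r['centre'],3),round(r['confidence'],2))
cv2.imwrite('pics/s7.png',cv2.resize(cv2.cvtColor(c['frame'],cv2.COLOR_RGB2BGR)[200:440,150:470],None,fx=2.4,fy=2.4,interpolation=cv2.INTER_CUBIC))
E
```

```text
tcp [ 0.5053 -0.1518  0.0715] in hp [-0.2281 -0.0072  0.0715] F [ 0.4 -0.3 -0.4]
[[0.502, -0.115, 0.857], [0.055, 0.993, 0.101], [-0.863, -0.003, 0.505]]
top 229 yaw 6.61 mid x -87.5 lat range [-73.   63.1]
   face yaw 6.55 407 0.5
scene 261 yaw 6.56 mid x -88.7 lat range [-75.3  62.1]
scene shield [ 0.642 -0.133  0.002] hp [-0.0903 -0.0041  0.0015] 0.93
scene shield_foot_edge [ 0.73  -0.122  0.006] hp [-0.0013 -0.0042  0.006 ] 0.89
scene shield_panel_edge [ 0.642 -0.135  0.115] hp [-0.0899 -0.0061  0.1153] 0.92
scene shield_panel [ 0.638 -0.128  0.06 ] hp [-0.0935  0.001   0.0603] 0.6
scene top edge 296 [ 643. -134.] hp [-0.0892 -0.0058  0.12  ] [  7. 142.] 6.9
top shield [ 0.641 -0.132 -0.002] hp [-0.091  -0.0035 -0.0019] 0.56
top shield_foot_edge [ 0.727 -0.125 -0.003] hp [-0.0051 -0.0064 -0.0031] 0.77
top shield_foot_edge [ 0.716 -0.126  0.011] hp [-0.016  -0.006   0.0107] 0.74
top shield_panel_edge [ 0.644 -0.136  0.122] hp [-0.0886 -0.0073  0.1217] 0.74
top shield_panel [ 0.643 -0.132  0.058] hp [-0.0894 -0.0033  0.0575] 0.95
top top edge 253 [ 645. -133.] hp [-0.087  -0.0046  0.12  ] [  7. 138.] 6.8
flask [0.647 0.096 0.   ] 0.65
jar [ 0.718 -0.308 -0.002] 0.83
dish [ 0.534 -0.358 -0.001] 0.75
beaker [ 0.797 -0.103  0.086] 0.58
```

View pics/s7.png

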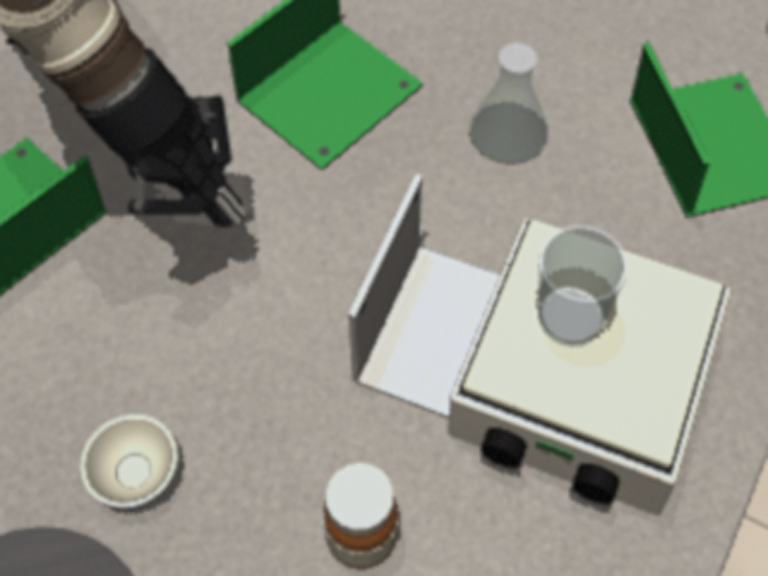

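The shield stands upright with its foot edge against the face around (478,340), the tool is clear, and the other objects are where they were.

```bash
python3 -c "from workcell import *; print(job_done())"
```

```text
the job is handed in; nothing more can be done
None
```

The shield is standing on its short leg, against the hotplate's front face, and I handed the job in at about 18 s.

I tipped it over its corner with the shut fingers, and the corner stayed in place and down on the bench. I then slid it up with low pushes on the panel. It first met the face about 1.7° off square, so I nudged its -y side and finished with a central press of about 14 N. The highest force I read in the whole job was about 29 N.

Last checks, with the tool clear and touching nothing:
- **Squareness:** shield yaw about 6.6°, against 6.55° for the hotplate face.
- **Centring:** off by about 5 mm towards -y.
- **Flush fit:** the panel's outer face is about 91 mm from the hotplate face, for a 90 mm leg. The scene camera put the foot edge 1 mm from the face. The top camera's estimates were 5 mm, plus one outlier at 16 mm. I trust the firm contact and the fitted edge over those.
- **Surroundings:** the flask, jar, dish and beaker came out within 5 mm of where they started, about the detector's accuracy. The green look-alikes show no change in the pictures.

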